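# Hold back the index plunger of a crimp-die set in the tool drawer

### The job

I want to take out the crimp-die set with the round shank standing on its top plate. Pull the top drawer of the tool cabinet open to its stop, then pull up the black knob of the index plunger that locks this die set, as far as it will go, so that the pin is clear of its hole, and keep it there: finish while you are still holding the knob up, so that I can slide the die set back and lift it out. Leave the other die set locked and do not knock about the things lying on the bench.

Things in the scene. Friction and masses are not known exactly. Their poses are not given: they have to be found in the camera images.
- cabinet_front (a point): grey steel tool cabinet with two blue drawer fronts, 320 deep (x) x 420 wide (y) x 208 mm high, fixed. This point: foot of its front, in the middle of its width, at bench level, in the plane of the drawer fronts; x from front to back, y to the left for one who faces its front, z up. The top drawer (floor 100 mm above the bench) holds two die sets side by side, each locked by an index plunger
- top_drawer (a joint): travel of the top drawer, m: 0 = shut (start), 0.19 = out at its stop. It slides along the cabinet's -x with 2.5 N of friction and stays where it is left
- top_handle (a point): middle of the top drawer's handle: a level steel bar, 11 mm thick, 140 mm long along the cabinet's y, its axis 35 mm in front of the drawer front (gap 29 mm) and 40 mm below the cabinet's top; two thin posts 60 mm left and right of its middle. Moves with the drawer
- shank_die_hole (a point): the die set with the shank: on its upper plate's middle a round shank, 26 mm thick, up to 75 mm above its underside. Its steel base plate (80 x 70 x 16 mm) lies on the drawer floor, left or right, loose; upper plate's top 54 mm up. This point: mouth of the 13 mm pin hole in its front lug, on the lug's top, 16 mm above the floor; x to the back, z up; the upper plate begins 37 mm behind it
- pillar_die_hole (a point): the other die set, to stay locked: no shank, four pillar ends stand 6 mm out of its upper plate's corners. Its steel base plate (80 x 70 x 16 mm) lies on the drawer floor, left or right, loose; upper plate's top 54 mm up. This point: mouth of the 13 mm pin hole in its front lug, on the lug's top, 16 mm above the floor; x to the back, z up; the upper plate begins 37 mm behind it
- plunger_left (a joint): travel of the left plunger (+y of the cabinet frame), m, upward: 0 = pin seated, 8 mm deep in the lug's hole; 0.008 = tip level with the lug's top; 0.012 = fully up at a hard stop. A spring pulls it down, 6 N at 0 to 13 N at 0.012; no latch, it snaps back when let go
- plunger_right (a joint): travel of the right plunger (-y of the cabinet frame), m, upward: 0 = pin seated, 8 mm deep in the lug's hole; 0.008 = tip level with the lug's top; 0.012 = fully up at a hard stop. A spring pulls it down, 6 N at 0 to 13 N at 0.012; no latch, it snaps back when let go
- knob_left: black ribbed knob of the left plunger, diameter 28, 26 mm high; origin at its centre, 63 mm above the drawer floor when down, z up. Below it a barrel 20 mm thick, then a bridge 58 mm wide (y), top 30 mm above the floor. Pinch it from above, closing along the cabinet's y: free for 60 mm each way. Die's upper plate begins 37 mm behind its axis; drawer front 60 mm before it, 90 mm high
- knob_right: black ribbed knob of the right plunger, diameter 28, 26 mm high; origin at its centre, 63 mm above the drawer floor when down, z up. Below it a barrel 20 mm thick, then a bridge 58 mm wide (y), top 30 mm above the floor. Pinch it from above, closing along the cabinet's y: free for 60 mm each way. Die's upper plate begins 37 mm behind its axis; drawer front 60 mm before it, 90 mm high
- pin_tip_left (a point): centre of the lower end of the left plunger's steel pin (10 mm thick), 55 mm below the knob's centre; rises with it. Left = +y of the cabinet frame, 85 mm from the drawer's middle, 75 mm behind its front's outer face
- pin_tip_right (a point): the same point of the right plunger (-y of the cabinet frame, 85 mm from the middle)
- carton: open cardboard carton of blue connector housings, 300 x 220 x 60 mm, on the bench to the left; origin at the centre of its underside; leave it alone
- bin: open blue plastic bin of small terminals, 170 x 110 x 65 mm, on the bench to the right; origin at the centre of its underside; leave it alone
- oiler: upright white oil bottle with black cap, 44 mm diameter, 110 mm high, to the right of the cabinet; origin at the centre of its underside; leave it alone
- crimper: hand crimper with red grips, about 220 x 80 x 16 mm, lying on the bench near the robot; origin at its middle on the bench; leave it alone
- caliper: steel caliper with a black slide, about 235 x 60 x 12 mm, lying on the bench near the robot; origin at its middle on the bench; leave it alone
- screwdriver: screwdriver with black handle, 180 mm long, 26 mm thick, lying on the bench near the robot; origin at its middle on the bench; leave it alone

How it is judged:
By the outcome, as a careful person would: the job done as asked, in the order asked, and still so for the second after the job is handed in, while the arm keeps its last pose, push and grip.
It also fails if it takes over 51 s, if anything falls off the work surface, if the arm or the gripper's body presses on something with over 40 N, if the wrist force passes 120 N, or if a joint passes its speed limit or range.

### The arm

A 6-joint arm with a two-finger parallel gripper is mounted at the origin on the work surface. World frame = base frame: x ahead of the robot, y to its left, z up, the work surface at z = 0. Lengths are in m, angles in rad, forces in N, time in s.
With the tool pointing down it reaches from about 0.325 to 0.85 m from the base axis. Payload 4.4 kg.
Tool frame: the origin (TCP) lies between the finger pads; the fingertips stand ahead of it and the grasp point (between the pads) is the TCP (robot.finger_overhang is the z of the fingertips in the tool frame, in m); z points along the fingers, y is the line along which they close (so a half turn about z gives the same grasp; the last joint's range is limited). The gripper opens to 94 mm and grips with 3 to 60 N. Pads are 16 mm wide; open, the fingers measure 119 mm over their backs; the gripper's body (75 mm by 177 mm) begins 78 mm behind the grasp point.
Start: joints at [1.073, 0.207, 1.542, -0, 1.393, -0.15], TCP at [0.196, 0.541, 0.187] pointing down, gripper open.
Joint ranges: [-2.73, 2.73], [-0.86, 2.22], [0.23, 2.46], [-1.11, 4.25], [0.08, 2.63], [-2.82, 2.82]. Speed limits (rad/s): [2.79, 2.79, 3.14, 3.14, 3.14, 3.14].

### API

Orientations are given as a unit quaternion [w, x, y, z].
In Python, from workcell import robot gives the robot as it stands. The module is installed in compiled form; this text tells all that it offers.
- The arm moves only by the tool apply_moves, never from a script. Its argument "steps" is a list of rows, each a list of 3 entries, a list of its own where there are three numbers: the shift along the world's x, y, z in units of 25 mm (1.0 is 25 mm), then the turn, a rotation vector about the world's x, y, z in units of 8 degrees (1.0 is 8 degrees), then the finger opening in mm, from 0 to 94. A call has 1 to 12 rows; each row shifts and turns the commanded pose from where the row before left it; what a row does not reach is not made up. A row lasts 1/10 s, in which the tool goes at most 50 mm and 8.59 degrees, less where a joint would pass 70% of its speed; a pose out of reach is approached as far as the arm can. A call is refused whole if a number of a shift passes 1 or a number of a turn 1, either way. A call with a gripper value outside its range is refused whole. The fingers move at their own pace and stop on an object; "grip_force" is the grip in N (left out, the last holds). Time passes only in rows, so rows that do not move let the fingers close. It gives the time, the measured TCP pose, the force, the opening and the grip force at its end, in the units of the state.
- robot.get_obs(): the state, without advancing time (a new reading comes with each control period).
- robot.capture(name): name is "side" or "top"; returns the picture (420x560x3 uint8, red, green, blue); there is no depth.
- robot.camera_params(name): a dict with "intrinsics" (3x3 intrinsics, pixels), "rvec" (rotation vector, rad) and "tvec" (3), from world to camera coordinates, as OpenCV has them. Camera axes: x right, y down, z forward; pixel columns grow to the right and rows downward; lengths in m; the calibration is good to about 2 mm. A picture is of the moment at which its call begins. camera_params takes no time and is no camera call.
- robot.finish_job(): hands the job in; it is judged then, once.
The state is a dict: "t": time; "qpos": joint angles; "dq": joint speeds; "joint_torque": joint torques, N m; "position": TCP position; "orientation": TCP orientation; "contact_force": force on the tool from outside, world axes, zero at the start; "torque": the same for the moment, N m; "grip_width": finger opening in m; "grip_force": force on a finger pad.
Only numpy, scipy, OpenCV 4.12 (cv2) and the standard library are available. Lean on these libraries where they do the work, as an engineer would, in place of code of your own. Each camera call takes 0.05 s, during which the arm holds its last target. There are 200 camera calls.

## Working session

There is one attempt and no reset: what is moved stays moved. The work goes in short steps, Python scripts to look and compute and a tool call to move; the robot and the scene stay as the last step left them, time stands still between calls to the robot, and variables do not carry over. Pictures are saved under pics/ and viewed, at most 10 in all, crops included, and the job is handed in when it is done.

Besides the shell and the picture viewer there is one more tool, called by a JSON object that holds its "method" and its "body", one argument or row to a line. apply_moves: Moves the arm, as the interface text tells. Its arguments: {"type":"object","properties":{"steps":{"type":"array","items":{"type":"array"}},"grip_force":{"type":"number"}},"required":["steps"]}

```bash
mkdir -p pics; cat > h.py <<'E'
import numpy as np,cv2
from workcell import robot
def cam(n):
    p=robot.camera_params(n);K=np.array(p["intrinsics"],float);R=cv2.Rodrigues(np.array(p["rvec"],float))[0];t=np.array(p["tvec"],float).ravel();return K,R,t
def ray(n,uv):
    K,R,t=cam(n);d=R.T@np.linalg.inv(K)@np.array([uv[0],uv[1],1.]);return -R.T@t,d/np.linalg.norm(d)
def onz(n,uv,z):
    c,d=ray(n,uv);return c+d*(z-c[2])/d[2]
def tri(a,b):
    A=np.zeros((3,3));B=np.zeros(3);P=[ray("side",a),ray("top",b)]
    for c,d in P:
        M=np.eye(3)-np.outer(d,d);A+=M;B+=M@c
    X=np.linalg.solve(A,B);return X,[np.linalg.norm((np.eye(3)-np.outer(d,d))@(X-c)) for c,d in P]
def proj(n,X):
    K,R,t=cam(n);q=(K@(R@np.asarray(X,float).T+t[:,None])).T;return q[:,:2]/q[:,2:]
def save(n,f,crop=None,s=1):
    im=robot.capture(n)[:,:,::-1].copy();cv2.imwrite(f"pics/{f}_raw.png",im)
    if crop: x,y,w,h=crop;im=im[y:y+h,x:x+w]
    cv2.imwrite(f"pics/{f}.png",cv2.resize(im,None,fx=s,fy=s,interpolation=cv2.INTER_CUBIC))
E
python3 - <<'E'
from h import *
for n in("side","top"):
    save(n,n+"0",None,1.4);K,R,t=cam(n);print(n,-R.T@t,R[2],K[0,0])
o=robot.get_obs();print(o,robot.finger_overhang)
E
```

```text
side [ 0.03175147 -0.71691805  1.11897304] [ 0.36865554  0.54216168 -0.7550853 ] 441.7031384443433
top [ 0.39551902 -0.00927229  1.46309144] [ 1.11325403e-01 -9.66919537e-04 -9.93783538e-01] 461.7996727885492
{'t': 0.1, 'qpos': array([ 1.07252821e+00,  2.07344183e-01,  1.54278860e+00, -1.33823922e-06,
        1.39352414e+00, -1.50508468e-01]), 'dq': array([-1.17735050e-03, -4.31253616e-03, -3.74277875e-03, -7.57486811e-04,
        1.17589663e-05, -2.40368208e-04]), 'joint_torque': array([-1.47513651e-04, -3.71863067e+01, -2.82295704e+01,  7.01332139e-02,
        3.10586917e-02, -5.84095937e-05]), 'position': array([0.1955999 , 0.53989131, 0.18561231]), 'orientation': array([-3.28346476e-04,  1.73004755e-01,  9.84920448e-01, -9.78512532e-04]), 'contact_force': array([ 0.48350355, -0.30862221, -0.54244268]), 'torque': array([-0.0637922 , -0.03045415,  0.02162709]), 'grip_force': 0.0, 'grip_width': 0.09411994878246098} 0.019
```

View pics/side0.png

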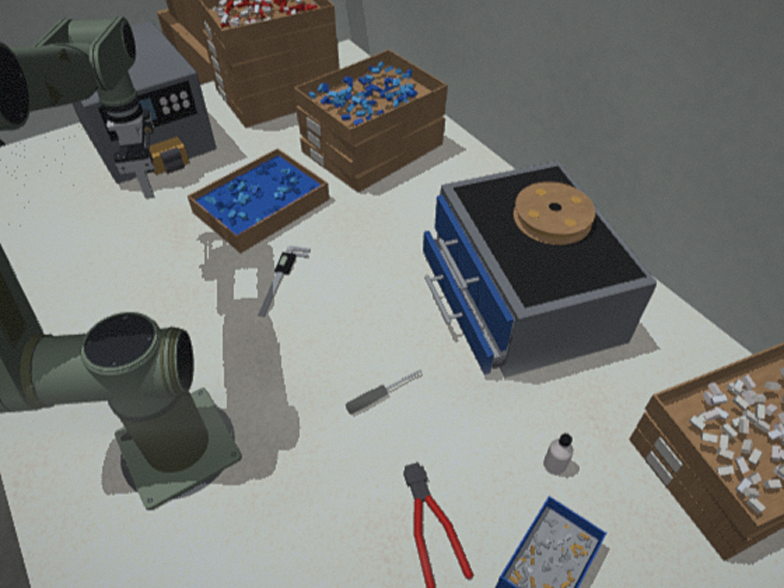

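View pics/top0.png

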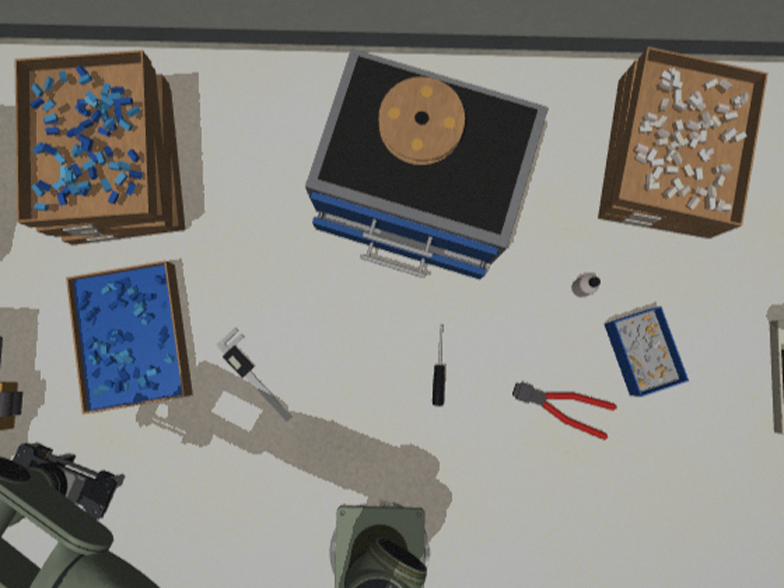

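The side view shows the cabinet at about (540,270), with the lower drawer slightly out and two handles at about (450,260) and (443,305). In the top view its front edge runs from (307,187) to (503,250), and the handles are near (395,250).

```bash
python3 - <<'E'
from h import *
for n,px in(("c",[(307,187),(503,250),(547,107),(357,52)]),):
    P=np.array([onz("top",(u/1.4,v/1.4),.208) for u,v in px]);print(P.round(4))
    for i in range(4):print(np.linalg.norm(P[i]-P[(i+1)%4]))
    d=P[0]-P[1];print("yaw of y axis from world y",np.degrees(np.arctan2(-d[0],d[1])))
a=cv2.imread("pics/side0_raw.png")[130:270,290:380];b=cv2.imread("pics/top0_raw.png")[125:205,210:370]
a=cv2.resize(a,None,fx=4,fy=4,interpolation=cv2.INTER_CUBIC);b=cv2.resize(b,(430,215),interpolation=cv2.INTER_CUBIC)
o=np.zeros((560,790,3),np.uint8);o[:,:360]=a;o[:215,360:]=b;cv2.imwrite("pics/z.png",o)
E
```

```text
[[ 0.7493  0.1595  0.208 ]
 [ 0.6316 -0.2312  0.208 ]
 [ 0.927  -0.319   0.208 ]
 [ 1.0339  0.0683  0.208 ]]
0.408028608738102
0.3081270669810297
0.40175286919986003
0.29887889630567094
yaw of y axis from world y -16.76076795508464
```

View pics/z.png

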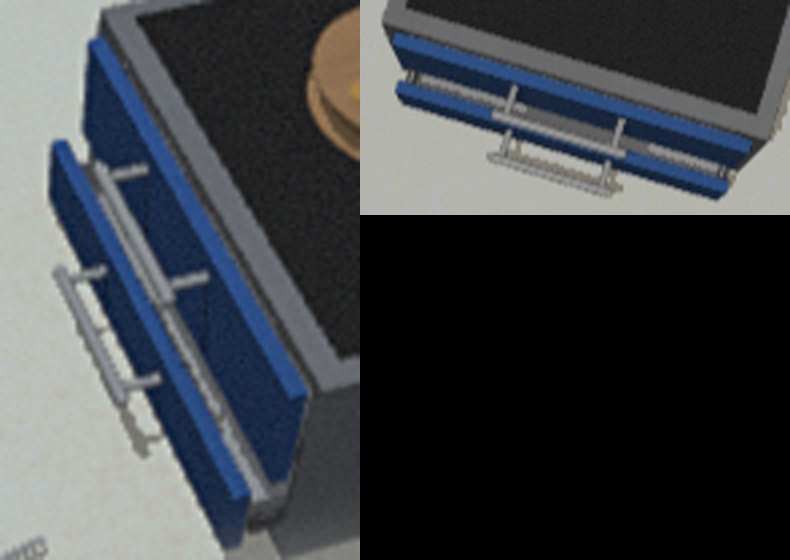

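The crops show the upper bar with its side-view ends at about (314,172) and (332,204.5). In the top view they are at about (260,168) and (308.6,182).

```bash
python3 - <<'E'
from h import *
L,l=tri((314.3,172),(260.2,167.8));R,r=tri((332,204.5),(308.6,181.9))
print(L,l,R,r,np.linalg.norm(L-R));d=L-R;print(np.degrees(np.arctan2(-d[0],d[1])),(L+R)/2)
# cabinet top corners FL,FR by two views
for s,t in(((442,185),(307,187)),((521,318),(503,250))):
    print(tri(np.array(s)/1.4,np.array(t)/1.4))
# refine: steel bar line in top view by gray mask
im=cv2.imread("pics/top0_raw.png");hsv=cv2.cvtColor(im,cv2.COLOR_BGR2HSV)
m=(hsv[:,:,0]>100)&(hsv[:,:,0]<130)&(hsv[:,:,1]>170)&(hsv[:,:,2]>100);m[:130]=0;m[205:]=0;m[:,:215]=0;m[:,365:]=0
n,lab,st,c=cv2.connectedComponentsWithStats(m.astype(np.uint8))
for i in range(1,n):
    if st[i,4]>60:
        ys,xs=np.nonzero(lab==i);p=np.c_[xs,ys].astype(np.float32);vx,vy,x0,y0=cv2.fitLine(p,2,0,.01,.01).ravel();
        a,b=[onz("top",(x,y0+(x-x0)*vy/vx),.19) for x in(xs.min(),xs.max())];dd=a-b;print(st[i],a,b,np.degrees(np.arctan2(-dd[0],dd[1])),np.linalg.norm(dd))
E
```

```text
[0.66437648 0.04355402 0.17016993] [np.float64(0.0015997385576236392), np.float64(0.0015997385576237467)] [ 0.62609659 -0.09443386  0.17213661] [np.float64(0.0009124403391498862), np.float64(0.0009124403391499563)] 0.14321267926575262
-15.504806922803068 [ 0.64523654 -0.02543992  0.17115327]
(array([0.75093374, 0.15797278, 0.2099106 ]), [np.float64(0.002460030477062566), np.float64(0.0024600304770626587)])
(array([ 0.63842188, -0.23617348,  0.20477241]), [np.float64(0.007332425786328606), np.float64(0.0073324257863284946)])
```

{"method": "apply_moves", "body": {
  "steps": [
    [[0,0,1],[0,0,0],94],
    [[0,0,1],[0,0,0],80],
    [[0,0,1],[0,0,0],60],
    [[0.7,-0.9,0.5],[0,0,-0.5],40],
    [[0.8,-1,0.5],[0,0,-0.5],34],
    [[0.8,-1,0.5],[0,0,-0.5],34],
    [[0.8,-1,0],[0,0,-0.5],34],
    [[0.8,-1,0],[0,0,-0.5],34],
    [[0.8,-1,0],[0,0,-0.5],34],
    [[0.8,-1,0],[0,0,-0.5],34],
    [[0.8,-1,0],[0,0,-0.5],34],
    [[0.8,-1,0],[0,0,-0.5],34]
  ]
}}

```text
t: 1.3
position: [0.3738, 0.3168, 0.2986]
orientation: [-0.0, 0.47, 0.883, -0.0]
contact_force: [0.1, 0.1, -0.8]
grip_width: 0.0339
grip_force: 0.0
```

{"method": "apply_moves", "body": {
  "steps": [
    [[0.8,-1,0],[0,0,-0.5],34],
    [[0.8,-1,0],[0,0,-0.5],34],
    [[0.8,-1,0],[0,0,-0.5],34],
    [[0.8,-1,0],[0,0,-0.5],34],
    [[0.8,-1,0],[0,0,-0.5],34],
    [[0.8,-1,0],[0,0,-0.5],34],
    [[0.8,-1,0],[0,0,-0.5],34],
    [[0.8,-1,0],[0,0,-0.5],34],
    [[0.8,-1,0],[0,0,-0.5],34],
    [[0.8,-1,0],[0,0,-0.5],34],
    [[0.8,-1,0],[0,0,-0.5],34],
    [[0.8,-0.7,0],[0,0,-0.3],34]
  ]
}}

```text
t: 2.5
position: [0.6138, 0.0238, 0.2983]
orientation: [-0.0, 0.78, 0.626, -0.001]
contact_force: [0.6, -0.1, 0.7]
grip_width: 0.0341
grip_force: 0.0
```

{"method": "apply_moves", "body": {
  "steps": [
    [[0,0,0],[0,0,0],34],
    [[0,0,0],[0,0,0],34],
    [[0,0,0],[0,0,0],34]
  ]
}}

```text
t: 2.8
position: [0.6127, 0.0264, 0.2989]
orientation: [-0.001, 0.779, 0.628, -0.0]
contact_force: [-0.3, -0.1, -0.6]
grip_width: 0.034
grip_force: 0.0
```

{"method": "apply_moves", "body": {
  "steps": [
    [[0.6,-1,0],[0,0,-0.5],34],
    [[0.7,-1,0],[0,0,0],34],
    [[0,0,-0.8],[0,0,0],34],
    [[0,0,-0.8],[0,0,0],34],
    [[0,0,-0.8],[0,0,0],34],
    [[0,0,-0.5],[0,0,0],34],
    [[0,0,0],[0,0,0],34],
    [[0,0,0],[0,0,0],34]
  ]
}}

```text
t: 3.6
position: [0.646, -0.0238, 0.2274]
orientation: [0.0, 0.8, 0.6, 0.0]
contact_force: [0.6, -0.2, 1.0]
grip_width: 0.0337
grip_force: 0.0
```

```bash
python3 - <<'E'
from h import *
print(robot.get_obs()["position"])
save("side","s1",(270,110,140,130),4)
E
```

```text
[ 0.64603964 -0.02383946  0.22738943]
```

View pics/s1.png

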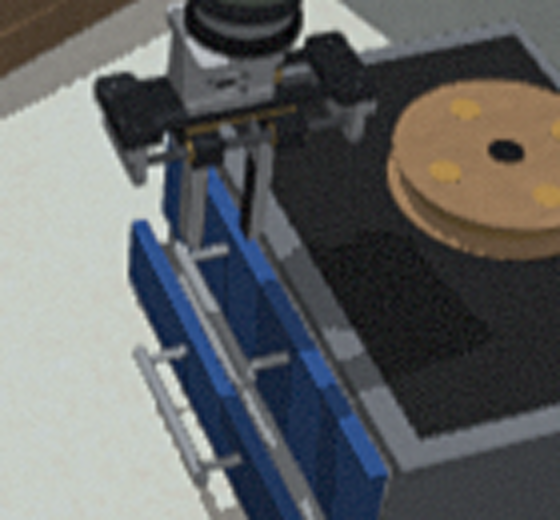

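The fingers at about (220,220) straddle the line of the upper bar and look clear of the drawer front.

{"method": "apply_moves", "body": {
  "steps": [
    [[0,0,0],[0,0,0],28],
    [[0,0,-0.5],[0,0,0],28],
    [[0,0,-0.5],[0,0,0],28],
    [[0,0,-0.5],[0,0,0],28],
    [[0,0,-0.5],[0,0,0],28],
    [[0,0,0],[0,0,0],28]
  ]
}}

```text
t: 4.25
position: [0.6438, -0.0241, 0.1729]
orientation: [-0.002, 0.8, 0.599, -0.002]
contact_force: [-0.7, 0.1, -0.4]
grip_width: 0.0282
grip_force: 0.0
```

{"method": "apply_moves", "body": {
  "steps": [
    [[0,0,0],[0,0,0],20],
    [[0,0,0],[0,0,0],14],
    [[0,0,0],[0,0,0],5],
    [[0,0,0],[0,0,0],5],
    [[0,0,0],[0,0,0],5]
  ],
  "grip_force": 15
}}

```text
t: 4.75
position: [0.6463, -0.0245, 0.1772]
orientation: [0.0, 0.8, 0.6, 0.0]
contact_force: [-0.6, -0.6, -0.4]
grip_width: 0.0048
grip_force: 0.0
```

```bash
python3 - <<'E'
from h import *
p=robot.get_obs()["position"];print(p)
for n in("side","top"): print(proj(n,[p,p-[0,0,.019]]))
a=robot.capture("side")[130:230,280:370,::-1];b=robot.capture("top")[130:230,220:340,::-1]
cv2.imwrite("pics/z2.png",np.hstack([cv2.resize(a,(432,480),interpolation=2),cv2.resize(b,(366,305),interpolation=2)] if 0 else [cv2.resize(a,(360,400),interpolation=2),cv2.resize(b,(432,400)if 0 else (440,400),interpolation=2)]))
E
```

```text
[ 0.64628108 -0.02445206  0.1771996 ]
[[322.65515053 185.9967403 ]
 [322.1878063  190.41387768]]
[[284.27614925 173.68079205]
 [284.16919008 174.95052759]]
```

View pics/z2.png

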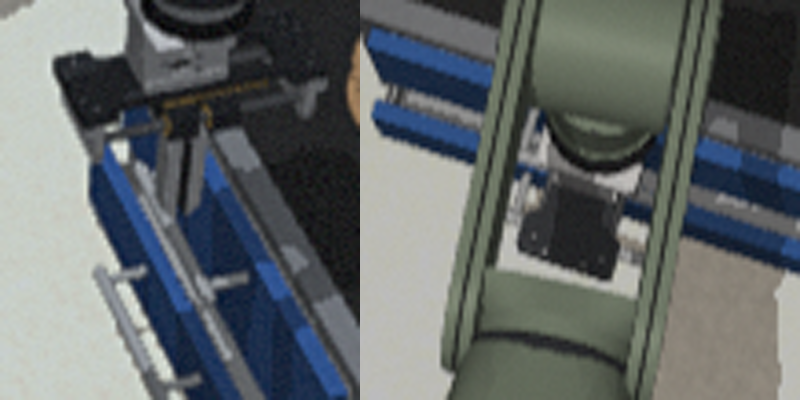

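The crop shows the closed fingers at about (180,200), above and behind the bar, with tips higher than I projected. I'll compare the start pose and the base against the calibration.

```bash
python3 - <<'E'
from h import *
X=[[.1956,.54,.1856],[.1956,.54,.1666],[.1956+.016,.54+.044,.1666],[.1956-.016,.54-.044,.1666],[0,0,0],[0.646,-.0238,.2274-.019]]
for n in("side","top"): print(proj(n,X).round(1).tolist(),(proj(n,X)*1.4).round(0).tolist())
from scipy.spatial.transform import Rotation as R
print(robot.get_obs()["qpos"])
a=cv2.imread("pics/side0_raw.png")[50:170,40:160];b=cv2.imread("pics/top0_raw.png")[290:410,0:120]
cv2.imwrite("pics/z3.png",np.hstack([cv2.resize(x,(400,400),interpolation=2) for x in(a,b)]))
E
```

```text
[[108.7, 135.8], [110.3, 140.3], [110.4, 131.5], [110.2, 149.4], [126.4, 318.2], [323.2, 178.4]] [[152.0, 190.0], [154.0, 196.0], [155.0, 184.0], [154.0, 209.0], [177.0, 445.0], [453.0, 250.0]]
[[71.6, 332.4], [74.7, 331.4], [59.0, 325.0], [90.3, 337.7], [270.6, 393.0], [284.2, 171.6]] [[100.0, 465.0], [105.0, 464.0], [83.0, 455.0], [126.0, 473.0], [379.0, 550.0], [398.0, 240.0]]
[-1.71533550e-01  3.63277592e-01  1.36325528e+00  3.45661264e-06
  1.41460015e+00  1.13449130e-01]
```

View pics/z3.png

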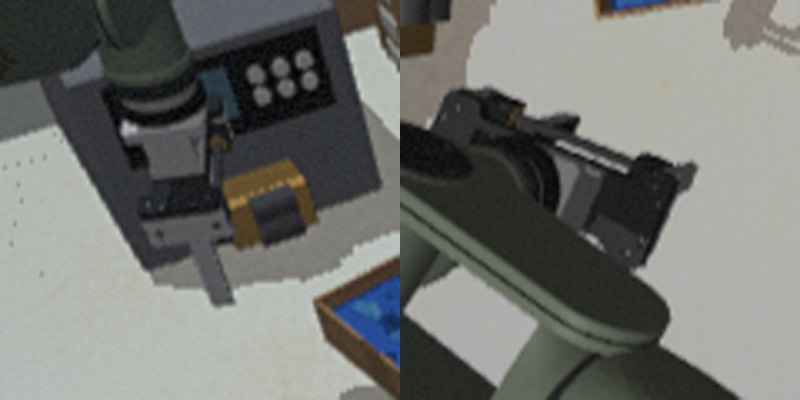

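The tips appear about 38 mm higher in the image than the reported TCP implies, at both poses. The fingers closed in the air above the bar for the same reason. I'll open them and go lower in small steps, watching the force.

{"method": "apply_moves", "body": {
  "steps": [
    [[0,0,0],[0,0,0],28],
    [[0,0,0],[0,0,0],28],
    [[0,0,-0.3],[0,0,0],28],
    [[0,0,-0.2],[0,0,0],28],
    [[0,0,-0.2],[0,0,0],28],
    [[0,0,0],[0,0,0],28]
  ]
}}

```text
t: 5.45
position: [0.645, -0.0243, 0.1575]
orientation: [-0.001, 0.8, 0.6, -0.001]
contact_force: [0.0, -0.3, 0.4]
grip_width: 0.0282
grip_force: 0.0
```

```bash
python3 - <<'E'
from h import *
o=robot.get_obs();print(o["position"],o["contact_force"])
p=o["position"]+[0,0,.038]
print(proj("side",[p,p-[0,0,.019]]))
save("side","s2",(285,125,90,100),6)
E
```

```text
[ 0.64499844 -0.02427744  0.15750162] [ 0.04337374 -0.27991634  0.44430718]
[[322.73165982 181.7859799 ]
 [322.25842722 186.29687245]]
```

View pics/s2.png

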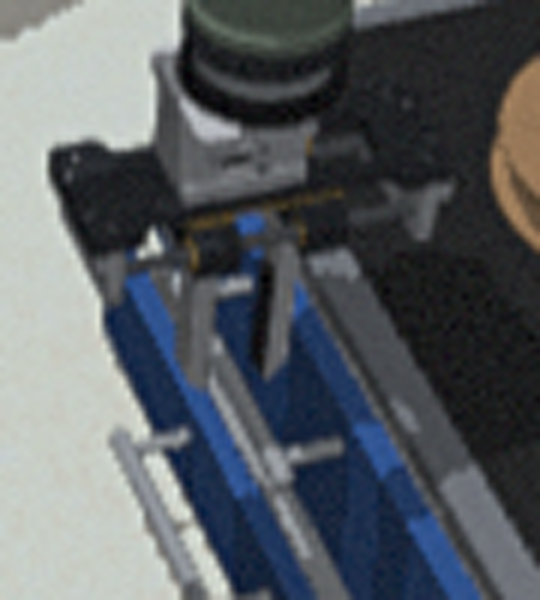

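The picture shows one finger on each side of the upper bar, with tips at crop (195,385) and (270,375). I'll go a little lower and close.

{"method": "apply_moves", "body": {
  "steps": [
    [[0,0,-0.3],[0,0,0],28],
    [[0,0,-0.3],[0,0,0],28],
    [[0,0,-0.2],[0,0,0],28],
    [[0,0,0],[0,0,0],20],
    [[0,0,0],[0,0,0],10],
    [[0,0,0],[0,0,0],4],
    [[0,0,0],[0,0,0],4],
    [[0,0,0],[0,0,0],4]
  ],
  "grip_force": 15
}}

```text
t: 6.3
position: [0.6466, -0.0246, 0.1393]
orientation: [0.001, 0.8, 0.6, 0.0]
contact_force: [2.4, 0.1, -2.3]
grip_width: 0.0102
grip_force: 15.0
```

{"method": "apply_moves", "body": {
  "steps": [
    [[-0.3,0.09,0],[0,0,0],4],
    [[-0.6,0.17,0],[0,0,0],4],
    [[-0.6,0.17,0],[0,0,0],4],
    [[-0.6,0.17,0],[0,0,0],4],
    [[-0.6,0.17,0],[0,0,0],4],
    [[-0.6,0.17,0],[0,0,0],4],
    [[-0.6,0.17,0],[0,0,0],4],
    [[-0.6,0.17,0],[0,0,0],4],
    [[-0.6,0.17,0],[0,0,0],4],
    [[-0.6,0.17,0],[0,0,0],4],
    [[-0.6,0.17,0],[0,0,0],4],
    [[0,0,0],[0,0,0],4]
  ],
  "grip_force": 25
}}

```text
t: 7.5
position: [0.4841, 0.0219, 0.1391]
orientation: [-0.003, 0.8, 0.6, -0.002]
contact_force: [-4.8, 2.0, 1.8]
grip_width: 0.01
grip_force: 25.0
```

{"method": "apply_moves", "body": {
  "steps": [
    [[-0.3,0.09,0],[0,0,0],4],
    [[-0.3,0.09,0],[0,0,0],4],
    [[-0.15,0.04,0],[0,0,0],4],
    [[0,0,0],[0,0,0],4]
  ]
}}

```text
t: 7.9
position: [0.4682, 0.0264, 0.1391]
orientation: [-0.001, 0.8, 0.6, -0.001]
contact_force: [-3.0, 1.9, 1.1]
grip_width: 0.0102
grip_force: 25.0
```

{"method": "apply_moves", "body": {
  "steps": [
    [[-0.1,0.03,0],[0,0,0],4],
    [[-0.1,0.03,0],[0,0,0],4],
    [[0,0,0],[0,0,0],4]
  ]
}}

```text
t: 8.2
position: [0.4644, 0.0275, 0.1391]
orientation: [-0.0, 0.8, 0.6, -0.0]
contact_force: [1.3, 1.0, -2.6]
grip_width: 0.0104
grip_force: 25.0
```

{"method": "apply_moves", "body": {
  "steps": [
    [[-0.1,0.03,0],[0,0,0],4],
    [[-0.1,0.03,0],[0,0,0],4],
    [[0,0,0],[0,0,0],4]
  ]
}}

```text
t: 8.5
position: [0.4647, 0.0275, 0.1392]
orientation: [0.004, 0.8, 0.599, 0.004]
contact_force: [14.6, -2.7, -14.8]
grip_width: 0.0102
grip_force: 25.0
```

The drawer has hit its stop after 0.19 m of travel. I'll ease off, release, lift and clear the view.

{"method": "apply_moves", "body": {
  "steps": [
    [[0.2,-0.06,0],[0,0,0],4],
    [[0,0,0],[0,0,0],15],
    [[0,0,0],[0,0,0],26],
    [[0,0,0],[0,0,0],26],
    [[0,0,0.5],[0,0,0],26],
    [[0,0,0.8],[0,0,0],26],
    [[0,0,1],[0,0,0],26],
    [[0,0,1],[0,0,0],26],
    [[0,0,1],[0,0,0],26],
    [[0,0,1],[0,0,0],26],
    [[-0.2,1,1],[0,0,0.9],40],
    [[-0.2,1,0],[0,0,0.9],60]
  ]
}}

```text
t: 9.7
position: [0.4571, 0.0774, 0.3023]
orientation: [0.003, 0.718, 0.696, 0.003]
contact_force: [1.0, -0.2, 0.2]
grip_width: 0.0386
grip_force: 0.0
```

{"method": "apply_moves", "body": {
  "steps": [
    [[-0.2,1,0],[0,0,0.9],60],
    [[-0.2,1,0],[0,0,0.9],60],
    [[-0.2,1,0],[0,0,0.9],60],
    [[-0.2,1,0],[0,0,0.9],60],
    [[-0.2,1,0],[0,0,0.9],60],
    [[-0.2,1,0],[0,0,0.9],60],
    [[-0.2,1,0],[0,0,0.9],60],
    [[-0.2,1,0],[0,0,0.9],60],
    [[-0.2,1,0],[0,0,0.9],60],
    [[0,0,0],[0,0,0],60]
  ]
}}

```text
t: 10.7
position: [0.4089, 0.3044, 0.2977]
orientation: [0.0, 0.232, 0.973, 0.001]
contact_force: [-1.0, -0.4, 1.0]
grip_width: 0.0603
grip_force: 0.0
```

```bash
python3 - <<'E'
from h import *
o=robot.get_obs();print(o["position"],o["orientation"],o["contact_force"])
H=np.array([.4645,.0275]);ex=np.array([.961,-.275]);ey=np.array([.275,.961])
K=[np.r_[H+.11*ex+s*.085*ey,.176] for s in(1,-1)]
print(K)
for n in("side","top"): print(n,proj(n,K).round(1).tolist())
a=robot.capture("side")[:,:,::-1];b=robot.capture("top")[:,:,::-1];cv2.imwrite("pics/s4.png",a);cv2.imwrite("pics/t4.png",b)
a=a[110:260,265:395];b=b[110:230,200:360]
A=cv2.resize(a,(433,500),interpolation=2);B=cv2.resize(b,(360,270),interpolation=2)
o=np.zeros((500,793,3),np.uint8);o[:,:433]=A;o[:270,433:]=B;cv2.imwrite("pics/z4.png",o)
E
```

```text
[0.40893465 0.30439424 0.29766113] [1.75480723e-04 2.32464088e-01 9.72604784e-01 5.92140219e-04] [-1.00055741 -0.3539349   0.96604501]
[array([0.593585, 0.078935, 0.176   ]), array([ 0.546835, -0.084435,  0.176   ])]
side [[288.4, 172.9], [307.4, 213.0]]
top [[247.2, 191.3], [304.8, 209.2]]
```

View pics/z4.png

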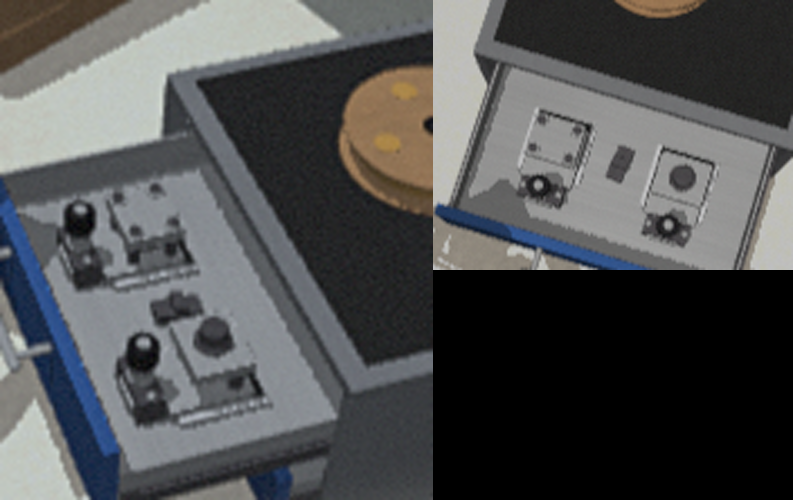

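The shank die set is on the right (−y). Its knob is at crop (143,352) in the side view and (668,225) in the top view, close to my prediction.

```bash
python3 - <<'E'
from h import *
c={}
for n,f,x,y in(("side","s4",308,215),("top","t4",304.5,210)):
    g=cv2.imread(f"pics/{f}.png").max(2);w=g[y-9 if isinstance(y,int) else 0:,:] 
    m=(g<48).astype(np.uint8);yy,xx=np.mgrid[:420,:560];m[(abs(xx-x)>7)|(abs(yy-y)>7)]=0
    k,lab,st,ce=cv2.connectedComponentsWithStats(m);i=1+st[1:,4].argmax();print(n,st[i],ce[i]);c[n]=ce[i]
X,e=tri(c["side"],c["top"]);print(X,e)
o=robot.get_obs()["position"];print("to go u",((X-o)/.025).round(2))
# finger tips vs report: side pic box around the predicted tip
print(proj("side",[o,o-[0,0,.019]]),proj("top",[o,o-[0,0,.019]]))
E
```

```text
side [303 210  10  12  71] [307.04225352 216.61971831]
top [299 206  11  10  53] [303.8490566  210.50943396]
[ 0.54588529 -0.0832402   0.15955418] [np.float64(0.0011961308054297796), np.float64(0.0011961308054298533)]
to go u [  5.45 -15.42  -5.51]
[[195.48277334 123.60377225]
 [196.39046071 128.69854846]] [[152.91602305 254.14692381]
 [154.90020355 254.28494721]]
```

{"method": "apply_moves", "body": {
  "steps": [
    [[0.3,-0.9,0],[0,0,0.2],56],
    [[0.4,-1,0],[0,0,0.2],56],
    [[0.4,-1,0],[0,0,0.2],56],
    [[0.4,-1,0],[0,0,0.2],56],
    [[0.4,-1,0],[0,0,0.2],56],
    [[0.4,-1,0],[0,0,0.2],56],
    [[0.4,-1,0],[0,0,0.2],56],
    [[0.3,-1,0],[0,0,0],56],
    [[0.3,-1,0],[0,0,0],56],
    [[0.3,-1,0],[0,0,0],56],
    [[0.3,-1,0],[0,0,0],56],
    [[0.3,-1,0],[0,0,0],56]
  ]
}}

```text
t: 12.0
position: [0.5145, 0.0023, 0.2972]
orientation: [0.0, 0.14, 0.99, -0.0]
contact_force: [0.5, -0.8, 0.3]
grip_width: 0.056
grip_force: 0.0
```

{"method": "apply_moves", "body": {
  "steps": [
    [[0.3,-1,-0.5],[0,0,0],56],
    [[0.3,-1,-0.5],[0,0,0],56],
    [[0.3,-1,-0.5],[0,0,0],56],
    [[0.3,-0.6,-0.5],[0,0,0],56],
    [[0,0,-0.5],[0,0,0],56],
    [[0,0,-0.5],[0,0,0],56],
    [[0,0,0],[0,0,0],56],
    [[0,0,0],[0,0,0],56]
  ]
}}

```text
t: 12.8
position: [0.5443, -0.0841, 0.2215]
orientation: [-0.0, 0.138, 0.99, 0.0]
contact_force: [1.0, 0.7, 0.6]
grip_width: 0.0559
grip_force: 0.0
```

{"method": "apply_moves", "body": {
  "steps": [
    [[0.05,0,-0.6],[0,0,0],56],
    [[0,0,-0.6],[0,0,0],56],
    [[0,0,-0.5],[0,0,0],56],
    [[0,0,-0.5],[0,0,0],56],
    [[0,0,-0.3],[0,0,0],56],
    [[0,0,0],[0,0,0],56]
  ]
}}

```text
t: 13.4
position: [0.5448, -0.0848, 0.1572]
orientation: [-0.002, 0.139, 0.99, 0.0]
contact_force: [0.5, 0.2, -0.5]
grip_width: 0.0562
grip_force: 0.0
```

```bash
python3 - <<'E'
from h import *
o=robot.get_obs();print(o["position"],o["contact_force"])
p=o["position"];ey=np.array([.275,.961,0])
for s in(0,.034,.028,.038): print(s,[proj("side",[p+[0,0,s-.019]+k*.034*ey for k in(1,-1)]).round(1).tolist()])
save("side","s5",(265,150,90,100),6)
E
```

```text
[ 0.54475709 -0.08481628  0.1571956 ] [ 0.5446351   0.22962369 -0.4643921 ]
0 [[[302.3, 213.4], [310.4, 230.8]]]
0.034 [[[302.8, 205.7], [311.0, 223.2]]]
0.028 [[[302.7, 207.1], [310.9, 224.5]]]
0.038 [[[302.8, 204.8], [311.1, 222.3]]]
```

View pics/s5.png

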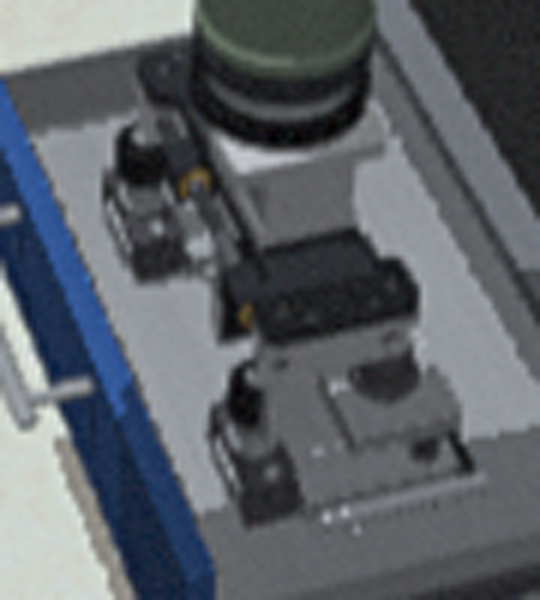

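The knob is at crop (243,395) with its right half hidden behind a grey finger, whose tip is hard to make out. I'll difference this against the earlier arm-free picture to get the tip numerically.

```bash
python3 - <<'E'
from h import *
a=cv2.imread("pics/s4.png").astype(int);b=cv2.imread("pics/s5_raw.png").astype(int)
g=cv2.GaussianBlur
d=np.abs(a-b).max(2)
print("cols 296..333")
for y in range(198,240):print(y,"".join("#" if d[y,x]>30 else "+" if d[y,x]>15 else "." for x in range(296,334)), " ".join("%3d"%b[y,x].mean() for x in range(300,326,2)))
E
```

```text
cols 296..333
198 ..+.################################## 104  23  48  48  48  49  44  32  34  31  33  32  35
199 ...+################.################# 112  21  44  42  41  41  29  34  32  35  38  36  29
200 ...+################+################# 113  32  32  48  34  31  41  38  24  30  33  33  31
201 ....###########++###.####+############ 110  38  21  68  31  33  51  38  35  35  38  31  31
202 ....###########++###..++++############ 108  35  35  56  29  37  50  26  51  35  30  33  32
203 ....+##########.####+.....############ 115  32  23  56  27  36  35  34  52  33  28  30  21
204 ...++##########.######...+++########## 125  27  21  50  37  33  34  34  26  33  30  34  48
205 .....###########+...+++#######..+++##. 137  27  26  53  54  31  26  23  26  34  43  70  81
206 .....#####++####....#########+##+..+.. 145  52  78 113  74  24  31  41  52  65  83 100  99
207 ....++#+..++####+...#########.##++###. 158 111 135 161  79  55  50  74  85 101 102 100 100
208 .......+.+.+#####.++.#######+####+++.. 156 157 159 160  83  88  85  99 101 101  98 100  96
209 .........+..########+######+##+++...+
[... 2203 characters left out ...]
 41  43  43  44 106 106  96 102  74
233 ..+.................###.....+++++...#+ 156 141  75  43  42  43  39  44 104 102  83  85  94
234 ++....#..................+.######++... 144 109  80  39  42  40  39  48  88  83  84 140 119
235 #..######+..............##.###+....+.+ 102  99  92  37  42  41  45  69  83  96 116 181 118
236 #.#######+.........+....##.........### 101  99 103  38  41  56  74  92  82 115 126 122 105
237 #+########.+...+..+#+........+.####### 105 103 105  53  68  85 105 103  96  95 101  94 120
238 ##.#########...########+..#..######### 103  99 104  84 102 101 100 102  96  96  97  89 141
239 ##++################################## 103 105 100 103  99  98 100 101  99  96  99  98 103
```

The near finger's tip is at about (312,223). That matches a 34 mm upward offset and the expected sideways position. I'll descend 24 mm around the knob.

{"method": "apply_moves", "body": {
  "steps": [
    [[0,0,-0.3],[0,0,0],56],
    [[0,0,-0.3],[0,0,0],56],
    [[0,0,-0.2],[0,0,0],56],
    [[0,0,-0.1],[0,0,0],56],
    [[0,0,0],[0,0,0],56]
  ]
}}

```text
t: 13.95
position: [0.5456, -0.0851, 0.1361]
orientation: [-0.001, 0.139, 0.99, 0.0]
contact_force: [0.2, -0.9, 0.7]
grip_width: 0.0559
grip_force: 0.0
```

{"method": "apply_moves", "body": {
  "steps": [
    [[0,0,0],[0,0,0],44],
    [[0,0,0],[0,0,0],34],
    [[0,0,0],[0,0,0],22],
    [[0,0,0],[0,0,0],15],
    [[0,0,0],[0,0,0],15],
    [[0,0,0],[0,0,0],15]
  ],
  "grip_force": 50
}}

```text
t: 14.55
position: [0.5472, -0.0817, 0.1369]
orientation: [0.001, 0.138, 0.99, 0.003]
contact_force: [3.6, 8.0, -0.2]
grip_width: 0.027
grip_force: 50.0
```

{"method": "apply_moves", "body": {
  "steps": [
    [[0.05,0.13,0],[0,0,0],15],
    [[0,0,0.1],[0,0,0],15],
    [[0,0,0.1],[0,0,0],15],
    [[0,0,0.1],[0,0,0],15],
    [[0,0,0],[0,0,0],15],
    [[0,0,0],[0,0,0],15]
  ],
  "grip_force": 58
}}

```text
t: 15.15
position: [0.5467, -0.0815, 0.1432]
orientation: [-0.001, 0.139, 0.99, 0.001]
contact_force: [2.9, 1.8, -9.6]
grip_width: 0.0267
grip_force: 58.0
```

{"method": "apply_moves", "body": {
  "steps": [
    [[0,0,0.1],[0,0,0],15],
    [[0,0,0.1],[0,0,0],15],
    [[0,0,0.1],[0,0,0],15],
    [[0,0,0],[0,0,0],15],
    [[0,0,0],[0,0,0],15]
  ]
}}

```text
t: 15.65
position: [0.5466, -0.0815, 0.1491]
orientation: [-0.001, 0.139, 0.99, 0.0]
contact_force: [7.1, 1.7, -22.2]
grip_width: 0.0269
grip_force: 58.0
```

{"method": "apply_moves", "body": {
  "steps": [
    [[0,0,0.05],[0,0,0],15],
    [[0,0,0],[0,0,0],15],
    [[0,0,0],[0,0,0],15],
    [[0,0,0],[0,0,0],15],
    [[0,0,0],[0,0,0],15],
    [[0,0,0],[0,0,0],15]
  ]
}}

```text
t: 16.25
position: [0.5465, -0.0814, 0.1492]
orientation: [-0.001, 0.139, 0.99, 0.001]
contact_force: [8.9, -0.1, -26.3]
grip_width: 0.0269
grip_force: 58.0
```

```bash
python3 - <<'E'
from h import *
o=robot.get_obs();print(o["position"],o["contact_force"],o["grip_width"])
save("side","s6",(265,140,110,110),5)
E
```

```text
[ 0.54651256 -0.08143838  0.14915047] [  8.89631693  -0.10713372 -26.25614199] 0.026859394832836454
```

View pics/s6.png

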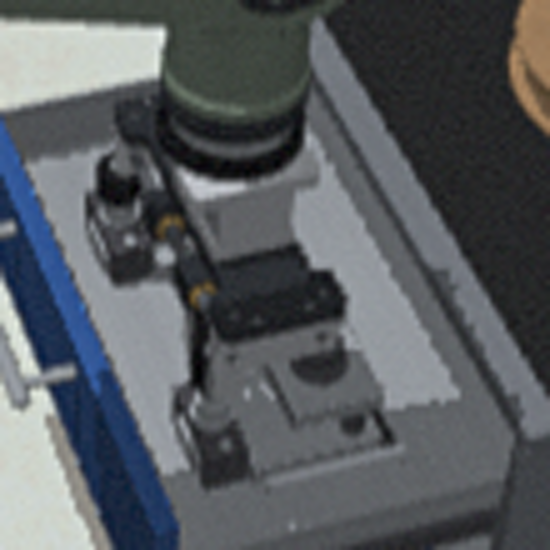

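The picture shows the right knob raised in the fingers at about (205,360), the left plunger untouched and the drawer still out. More lift only raises the force, from 22 to 26 N, so the knob is at its hard stop.

```bash
python3 -c "
from workcell import robot
print(robot.finish_job())"
```

```text
the job is handed in; nothing more can be done
None
```

The top drawer is open to its stop, and I handed the job in with the gripper still holding the knob of the shank die set (the right one) at its upper stop; the left plunger and the things on the bench were not touched.

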